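# Enter a chocolate order and ring for the packer

### The arm

A 7-joint arm with a two-finger parallel gripper is mounted at the origin on the work surface. World frame = base frame: x ahead of the robot, y to its left, z up, the work surface at z = 0. Lengths are in m, angles in rad, forces in N, time in s.
With the tool pointing down it reaches from about 0.4 to 0.85 m from the base axis. Payload 6.9 kg.
Tool frame: the origin (TCP) lies midway between the tips of the shut fingers; the grasp point (between the pads) lies 19 mm behind it (ctrl.grip_point_offset is the z of the grasp point in the tool frame, in m); z points along the fingers, y is the line along which they close (so a half turn about z gives the same grasp; the last joint's range is limited). The gripper opens to 85 mm and grips with 20 to 120 N. Pads are 22 mm wide; open, the fingers measure 114 mm over their backs; the gripper's body (76 mm by 85 mm) begins 54 mm behind the grasp point. The pads swing forward as they close: fully open they stand 13 mm farther back than shut.
Start: joints at [-1.103, 0.507, -0.238, 1.5, 0.126, 1.149, -0.155], TCP at [0.222, 0.584, 0.191] pointing down, gripper open.
Joint ranges: [-3.08, 3.08], [-0.24, 2.05], [-1.43, 1.35], [0, 2.5], [-1.52, 4.66], [0.17, 1.96], [-2.89, 2.89]. Speed limits (rad/s): [2.39, 2.39, 3.14, 3.14, 3.14, 3.14, 3.14].

### API

Orientations are given as a 3x3 rotation matrix whose columns are the frame's x, y, z axes.
In Python, from plant import ctrl gives the robot as it stands. The module is installed in compiled form; this text tells all that it offers.
- The arm moves only by the tool step_arm, never from a script. Its arguments are lists of equal length, an entry for each row: "xyz": the shift along the tool's x, y, z in mm, a list of three; "twist": the turn, a rotation vector about the tool's x, y, z in rad, a list of three; "jaw": the finger opening in mm, from 0 to 85.4. A call has 1 to 10 rows; each row is the pose to reach, as a shift and turn from the pose commanded when the call began, along the tool's axes at that moment; what a row does not reach only later rows make up. A row lasts 1/8 s, in which the tool goes at most 62.5 mm and 10.7 degrees, less where a joint would pass 70% of its speed; a pose out of reach is approached as far as the arm can. A call with a gripper value outside its range is refused whole. The fingers move at their own pace and stop on an object; the grip force is fixed at half the most. Time passes only in rows, so rows that repeat a pose let the fingers close. It gives the time, the measured TCP pose, the force, the opening and the grip force at its end, in the units of the state.
- ctrl.state(): the state, without advancing time (a new reading comes with each control period).
- ctrl.grab_frame(name): name is "scene" or "top"; returns a dict with "img" (420x560x3 uint8, blue, green, red), "K" (3x3 intrinsics, pixels), "camera_from_world" (4x4, takes a point from world to camera coordinates). Camera axes: x right, y down, z forward; pixel columns grow to the right and rows downward; lengths in m; the calibration is good to about 2 mm. A picture is of the moment at which its call begins. There is no depth.
- ctrl.close_job(): hands the job in; it is judged then, once.
The state is a dict: "clock": time; "qpos": joint angles; "dq": joint speeds; "joint_efforts": joint torques, N m; "eef_pos": TCP position; "ee_rot": TCP orientation; "contact_force": force on the tool from outside, world axes, zero at the start; "torque": the same for the moment, N m; "grip_width": finger opening in m; "gripper_force": force on a finger pad.
Only numpy, scipy, OpenCV 4.12 (cv2) and the standard library are available. Lean on these libraries where they do the work, as an engineer would, in place of code of your own. Each camera call takes 0.05 s, during which the arm holds its last target. There are 200 camera calls.

### The job

Key in the customer's order on the order pad at the till: with your fingertips lightly press down the round key, then the long bar key, then the square key, so that each stays down (half-way is enough, do not ram it home), and leave the cross-shaped key up. Then lightly tap the plunger on top of the counter bell to call the packer. Pick nothing up and never press hard; the bell and the goods around stay where they stand.

Things in the scene. Friction and masses are not known exactly. Their poses are not given: they have to be found in the camera images.
- pad: grey order pad fixed to the counter, 170 x 170 mm and 24 mm thick; origin at the centre of its underside, z up. On it stand four square black modules (62 x 62 x 4 mm) in a 2 x 2 pattern, 80 mm apart in the pad's x and y; each carries one off-white key standing 18 mm above the module. Which key is in which place varies.
- round_top (a point): centre of the top face of the round key, a disc 38 mm across; 46 mm above the counter while the key is up; it moves with the key; x, y along the pad's, z up
- key_round (a joint): how far the round key is down, m: 0 up, 0.012 against its hard stop, which need not be reached (driving on into it soon passes 30 N). It starts to give at about 4 N, needs about 5.5 N at 0.005 and 7.5 N at the stop, and stays where it is left
- bar_top (a point): centre of the top face of the long bar key, 50 x 16 mm, long along its own x; 46 mm above the counter while the key is up; it moves with the key; x, y along the pad's, z up
- key_bar (a joint): how far the bar key is down, m: 0 up, 0.012 against its hard stop, which need not be reached (driving on into it soon passes 30 N). It starts to give at about 4 N, needs about 5.5 N at 0.005 and 7.5 N at the stop, and stays where it is left
- square_top (a point): centre of the top face of the square key, 34 x 34 mm; 46 mm above the counter while the key is up; it moves with the key; x, y along the pad's, z up
- key_square (a joint): how far the square key is down, m: 0 up, 0.012 against its hard stop, which need not be reached (driving on into it soon passes 30 N). It starts to give at about 4 N, needs about 5.5 N at 0.005 and 7.5 N at the stop, and stays where it is left
- cross_top (a point): centre of the top face of the cross-shaped (plus-sign) key, two crossed bars 46 x 14 mm; not to be pressed; 46 mm above the counter while the key is up; it moves with the key; x, y along the pad's, z up
- key_cross (a joint): how far the cross key is down, m: 0 up, 0.012 against its hard stop, which need not be reached (driving on into it soon passes 30 N). It starts to give at about 4 N, needs about 5.5 N at 0.005 and 7.5 N at the stop, and stays where it is left
- bell: loose counter bell, 0.35 kg: black foot 80 mm across and 10 mm high under a steel dome 74 mm across, dome top 43 mm above the counter; origin at the centre of its underside, z up
- bell_top (a point): centre of the flat top of the bell's plunger (cap 18 mm across), on the bell's axis, 61 mm above the counter when up; moves with the plunger
- bell_plunger (a joint): how far the plunger is down, m: 0 up, 0.008 against its hard stop; the bell sounds past 0.003; springs back; about 5 N at 0.003, 10 N at the stop
- tube: loose small upright cardboard tube, 35 mm across, 62 mm high, between the pad and the bell; origin at the centre of its underside. Leave it alone
- spool: loose ribbon spool lying flat, 60 mm across, 25 mm high, about 100 mm from the bell's centre; origin at the centre of its underside. Leave it alone
- gift_box: loose small gift box with ribbon, 55 x 55 x 34 mm, about 95 mm from the bell's centre on the robot's side; origin at the centre of its underside. Leave it alone
- tablet: loose flat wrapped chocolate tablet, 75 x 150 x 11 mm, beyond the pad; origin at the centre of its underside. Leave it alone
- small_tin: loose low round tin, 54 mm across, 23 mm high, on the robot's side of the pad; origin at the centre of its underside. Leave it alone
- tall_tin: loose round tin, 70 mm across, 90 mm high, far left; origin at the centre of its underside. Leave it alone
- scanner: loose hand-held barcode scanner lying on its side, 140 x 50 x 36 mm, far right; origin on its underside, under the middle of its handle. Leave it alone
Mind the look-alikes: they are no part of the job. There is more than one size of the bell; the one meant has the size given above.

How it is judged:
On the way, in this order (a step that is already met when the one before it is completed fails the run):
1. the round key is pressed down (at least 4 mm) (value of joint key_round above 0.004 m), for 0.1 s.
2. the long bar key is pressed down (at least 4 mm) (value of joint key_bar above 0.004 m), for 0.1 s.
3. the square key is pressed down (at least 4 mm) (value of joint key_square above 0.004 m), for 0.1 s.
4. the bell's plunger is tapped (down at least 3 mm) (value of joint bell_plunger above 0.003 m), for 0.02 s.
At the end, for the whole second after the job is handed in: The round, bar and square keys are each at least 4 mm down, the cross-shaped key is up (less than 2 mm down), the bell's plunger has sprung back (less than 1.5 mm down), and the bell stands upright and at rest within 15 mm of where it was (value of joint each of key_round, key_bar, key_square above 0.004 m and value of joint key_cross below 0.002 m and value of joint bell_plunger below 0.0015 m and angle between bell's own z axis and vertical below 0.1 rad and height (world z) of bell below 0.004 m and distance of bell from where it was at the start of the episode below 0.015 m and linear speed of bell below 0.02 m/s); the robot touches nothing.
It fails at once if a key or the bell is pressed out of order (order: round, bar, square, bell) ((value of joint key_bar above 0.002 m and value of joint key_round below 0.004 m) or (value of joint key_square above 0.002 m and value of joint any of key_round, key_bar below 0.004 m) or (value of joint bell_plunger above 0.002 m and value of joint any of key_round, key_bar, key_square below 0.004 m)).
It fails at once if the cross-shaped key is pressed (value of joint key_cross above 0.002 m).
It fails at once if the robot presses anything harder than 30 N (contact force between any of the fingers, the arm and anything else above 30 N).
It fails at once if the bell is lifted, tipped or shoved more than 15 mm (height (world z) of bell above 0.006 m or angle between bell's own z axis and vertical above 0.2 rad or distance of bell from where it was at the start of the episode above 0.015 m).
It fails at once if goods on the counter are moved more than 15 mm or knocked over (distance of any of tube, spool, gift_box, tablet, small_tin, tall_tin, scanner from where it was at the start of the episode above 0.015 m or angle between any of tube, spool, gift_box, tablet, small_tin, tall_tin, scanner's own z axis and vertical above 0.3 rad).
It also fails if it takes over 56 s, if anything falls off the work surface, if the arm or the gripper's body presses on something with over 40 N, if the wrist force passes 120 N, or if a joint passes its speed limit or range.

## Working session

There is one attempt and no reset: what is moved stays moved. The work goes in short steps, Python scripts to look and compute and a tool call to move; the robot and the scene stay as the last step left them, time stands still between calls to the robot, and variables do not carry over. Pictures are saved under pics/ and viewed, at most 10 in all, crops included, and the job is handed in when it is done.

Besides the shell and the picture viewer there is one more tool, called after "Request:" in YAML: its name, and indented under it one key for each argument. step_arm: Moves the arm, as the interface text tells. Its arguments: {"type":"object","properties":{"xyz":{"type":"array","items":{"type":"array","items":{"type":"number"}}},"twist":{"type":"array","items":{"type":"array","items":{"type":"number"}}},"jaw":{"type":"array","items":{"type":"number"}}},"required":["xyz","twist","jaw"]}

```bash
mkdir -p pics; cat > h.py <<'E'
import numpy as np, cv2
from plant import ctrl
def grab(n):
    f=ctrl.grab_frame(n); return f["img"],np.array(f["K"]),np.array(f["camera_from_world"])
def px2w(u,v,z,K,T):
    d=T[:3,:3].T@np.linalg.inv(K)@[u,v,1]; c=-T[:3,:3].T@T[:3,3]
    return c+d*(z-c[2])/d[2]
def w2px(p,K,T):
    q=K@(T[:3,:3]@np.array(p)+T[:3,3]); return q[:2]/q[2]
E
python3 - <<'E'
from h import *
for n in("scene","top"):
    i,K,T=grab(n); cv2.imwrite(f"pics/{n}0.png",i); np.savez(n+"0.npz",K=K,T=T); print(n,K.round(1).tolist(),(-T[:3,:3].T@T[:3,3]).round(3))
s=ctrl.state(); print(s["eef_pos"],s["ee_rot"],s["contact_force"],s["grip_width"],s["clock"])
E
```

```text
scene [[406.7, 0.0, 284.0], [0.0, 406.7, 214.3], [0.0, 0.0, 1.0]] [1.231 0.507 0.807]
top [[432.0, 0.0, 279.3], [0.0, 432.0, 205.9], [0.0, 0.0, 1.0]] [0.514 0.008 1.243]
[0.22169776 0.58380732 0.19050195] [[-9.34916460e-01  3.54867461e-01 -5.45375035e-04]
 [ 3.54867879e-01  9.34915199e-01 -1.53601373e-03]
 [-3.52018850e-05 -1.62958061e-03 -9.99998672e-01]] [-0.27666192 -0.02226847  0.29707465] 0.08555338298155021 0.1
```

View pics/top0.png

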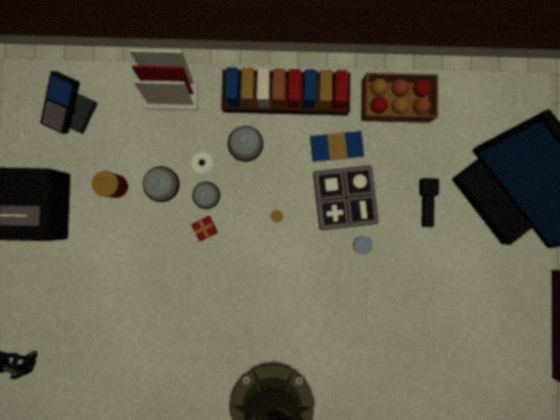

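View pics/scene0.png

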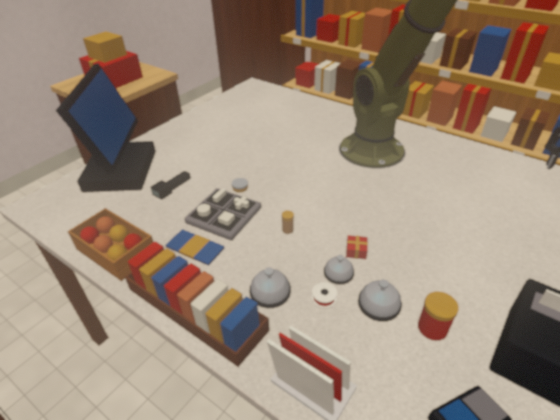

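The top view shows three bell look-alikes at (161,184), (245,143) and (206,195). The first two are about 37 px (105 mm) across. The one at (206,195) is about 27 px (80 mm), and the spool and gift box are near it, so I choose that one. Keys: square (332,185), round (360,181), cross (335,212), bar (363,209). One enlarged crop to check this.

```bash
python3 - <<'E'
from h import *
i=cv2.imread("pics/top0.png"); d=np.load("top0.npz");K,T=d["K"],d["T"]
a=cv2.resize(i[155:240,305:385],None,fx=7,fy=7,interpolation=cv2.INTER_CUBIC)[:,:,:]
b=cv2.resize(i[175:215,186:226],None,fx=6,fy=6,interpolation=cv2.INTER_CUBIC)
o=np.zeros((595,800,3),np.uint8);o[:595,:560]=a;o[:240,560:]=b
cv2.imwrite("pics/crop.png",cv2.convertScaleAbs(o,alpha=1.4))
# key blobs
g=cv2.cvtColor(i,cv2.COLOR_BGR2GRAY)
r=g[155:240,305:385]; n,l,s,c=cv2.connectedComponentsWithStats((r>125).astype(np.uint8))
for k in range(1,n):
    if 20<s[k,4]<400: 
        u,v=c[k]+[305,155]; print(s[k],(u,v),px2w(u,v,.046,K,T).round(4))
# bell circles
for (u,v) in((161,184),(245,143),(206,195)):
    print(px2w(u,v,.02,K,T).round(3))
h=cv2.HoughCircles(cv2.resize(g[165:225,176:236],None,fx=4,fy=4,interpolation=cv2.INTER_CUBIC),cv2.HOUGH_GRADIENT,1,100,param1=60,param2=15,minRadius=40,maxRadius=70)
for x,y,rr in h[0]: 
    u,v=(x+.5)/4-.5+176,(y+.5)/4-.5+165; print("circ",u,v,rr/4,px2w(u,v,.01,K,T).round(4), px2w(u+rr/4,v,.01,K,T)-px2w(u,v,.01,K,T))
E
```

```text
[ 49  20  12  12 111] (np.float64(359.52252252252254), np.float64(180.8108108108108)) [ 0.6344 -0.2319  0.046 ]
[ 21  24  11  11 112] (np.float64(331.0267857142857), np.float64(184.04464285714286)) [ 0.6236 -0.1525  0.046 ]
[55 47  6 16 69] (np.float64(363.0), np.float64(209.26086956521738)) [ 0.5553 -0.2426  0.046 ]
[22 51 15 15 91] (np.float64(334.34065934065933), np.float64(212.57142857142856)) [ 0.5444 -0.163   0.046 ]
[0.616 0.325 0.02 ]
[0.738 0.091 0.02 ]
[0.587 0.198 0.02 ]
circ 205.75 194.75 14.0 [0.5884 0.2    0.01  ] [ 0.00086283 -0.03981804  0.        ]
```

View pics/crop.png

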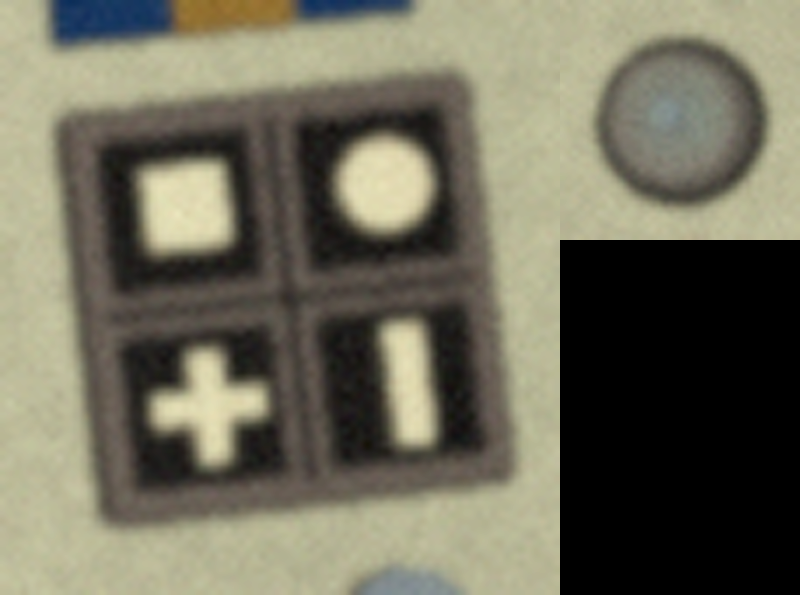

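Crop: square upper left, round upper right, cross lower left, long bar lower right. They are 80 mm apart as specified. The bell's foot radius measures 40 mm, which matches the description. Setting out with the jaw shut.

Request:
step_arm:
  xyz:
    - [-45,-41,0]
    - [-90,-82,0]
    - [-135,-123,0]
    - [-180,-164,0]
    - [-225,-205,0]
    - [-270,-246,0]
    - [-315,-287,0]
    - [-360,-328,0]
    - [-405,-369,0]
    - [-450,-410,0]
  twist:
    - [0,0,0]
    - [0,0,0]
    - [0,0,0]
    - [0,0,0]
    - [0,0,0]
    - [0,0,0]
    - [0,0,0]
    - [0,0,0]
    - [0,0,0]
    - [0,0,0]
  jaw: [0,0,0,0,0,0,0,0,0,0]

```text
clock: 1.35
eef_pos: [0.4975, 0.0395, 0.1912]
ee_rot: [[-0.935, 0.355, -0.0], [0.355, 0.935, 0.0], [0.0, 0.0, -1.0]]
contact_force: [1.1, 0.7, 0.3]
grip_width: 0.0001
gripper_force: 0.0
```

Request:
step_arm:
  xyz:
    - [-45,-41,10]
    - [-90,-82,20]
    - [-135,-123,30]
    - [-180,-164,50]
    - [-225,-206,70]
    - [-225,-206,80]
    - [-225,-206,80]
  twist:
    - [0,0,0]
    - [0,0,0]
    - [0,0,0]
    - [0,0,0]
    - [0,0,0]
    - [0,0,0]
    - [0,0,0]
  jaw: [0,0,0,0,0,0,0]

```text
clock: 2.22
eef_pos: [0.6331, -0.2305, 0.1095]
ee_rot: [[-0.935, 0.355, -0.003], [0.355, 0.935, 0.002], [0.004, 0.0, -1.0]]
contact_force: [-0.6, 0.3, 0.3]
grip_width: -0.0002
gripper_force: 0.0
```

```bash
python3 - <<'E'
from h import *
i,K,T=grab("scene")
P=dict(r=(.6344,-.2319,.046),b=(.5553,-.2426,.046),s=(.6236,-.1525,.046),bell=(.5884,.2,.061),tcp=ctrl.state()["eef_pos"])
i0=cv2.imread("pics/scene0.png")
o=[]
for im,(x,y,w,h) in((i,(165,140,130,100)),(i0,(165,180,130,100)),(i0,(310,245,60,46))):
    f=4 if w>100 else 4
    c=cv2.resize(im[y:y+h,x:x+w],None,fx=3,fy=3,interpolation=cv2.INTER_CUBIC) if w>100 else cv2.resize(im[y:y+h,x:x+w],(390,300),interpolation=cv2.INTER_CUBIC)
    for p in P.values():
        u=(w2px(p,K,T)-[x,y]+.5)*390/w-.5
        cv2.drawMarker(c,tuple(int(v) for v in u.round()),(0,0,255),0,10,1)
    o.append(c)
cv2.imwrite("pics/s1.png",np.vstack([np.hstack(o[:2]),np.hstack([o[2],0*o[2]])]))
E
```

```text
(no output)
```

View pics/s1.png

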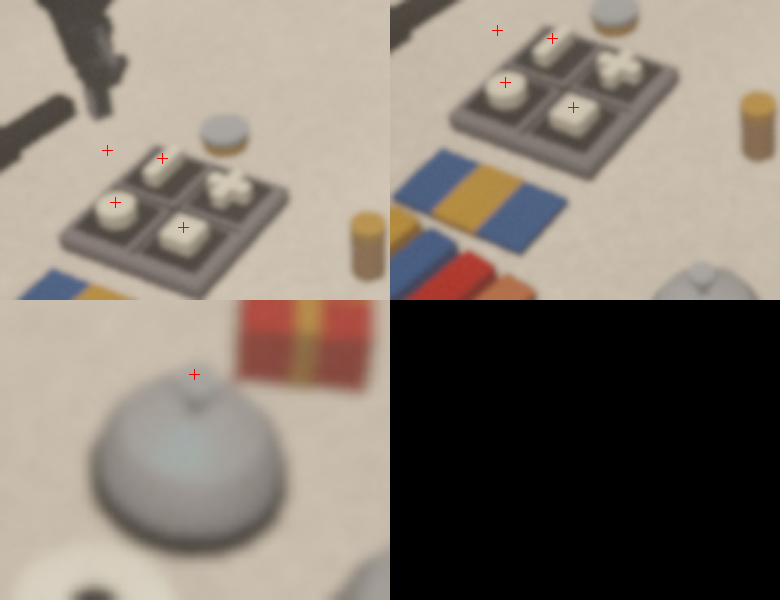

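The predicted points fall on the key tops and the bell plunger. The visible fingertip is about 10 px above the projected TCP, though, so I check that from close by in both cameras.

```bash
python3 - <<'E'
from h import *
o=[]
tcp=ctrl.state()["eef_pos"]; print(tcp,ctrl.state()["grip_width"])
for n in("scene","top"):
    i,K,T=grab(n); c0=w2px(tcp,K,T); print(n,c0)
    x,y=(c0-[33,55 if n=="scene" else 37]).astype(int)
    c=cv2.resize(i[y:y+75,x:x+66],(396,450),interpolation=cv2.INTER_CUBIC)
    for dz in(0,.05,.1):
        u=(w2px(tcp+[0,0,dz],K,T)-[x,y])*6; cv2.drawMarker(c,tuple(int(v) for v in u),(0,0,255),0,10,1)
    o.append(cv2.convertScaleAbs(c,alpha=1.8 if n=="top" else 1.4))
cv2.imwrite("pics/s2.png",np.hstack(o))
E
```

```text
[ 0.63382536 -0.22956395  0.11074106] -0.0003671924805549397
scene [200.38998092 189.64110034]
top [363.59394052 178.65779679]
```

View pics/s2.png

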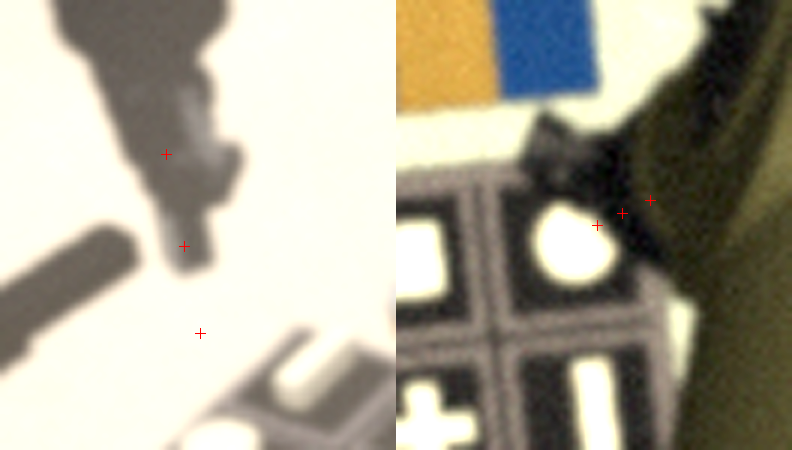

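In both views the fingertips appear about 35 mm higher than the reported TCP, with no clear sideways offset. I descend part way and look again before contact.

Request:
step_arm:
  xyz:
    - [-1,-1,15]
    - [-1,-2,35]
    - [-1,-2,35]
  twist:
    - [0,0,0]
    - [0,0,0]
    - [0,0,0]
  jaw: [0,0,0]

```text
clock: 2.75
eef_pos: [0.6331, -0.2324, 0.0746]
ee_rot: [[-0.935, 0.354, -0.003], [0.354, 0.935, 0.001], [0.003, -0.0, -1.0]]
contact_force: [0.1, 0.4, -0.8]
grip_width: 0.0003
gripper_force: 0.0
```

```bash
python3 - <<'E'
from h import *
o=[]
s=ctrl.state();tcp=s["eef_pos"]; print(tcp,s["contact_force"],s["qpos"])
for n in("scene","top"):
    i,K,T=grab(n); c0=w2px(tcp,K,T); print(n,c0)
    x,y=(c0-[33,50 if n=="scene" else 37]).astype(int)
    c=cv2.resize(i[y:y+75,x:x+66],(396,450),interpolation=cv2.INTER_CUBIC)
    for dz in(0,.05,.1):
        u=(w2px(tcp+[0,0,dz],K,T)-[x,y])*6; cv2.drawMarker(c,tuple(int(v) for v in u),(0,0,255),0,10,1)
    o.append(cv2.convertScaleAbs(c,alpha=1.5 if n=="top" else 1))
cv2.imwrite("pics/s3.png",np.hstack(o))
E
```

```text
[ 0.63312541 -0.23236389  0.0745701 ] [ 0.10913947  0.42725886 -0.79721896] [ 3.16075386e-01  6.79117359e-01 -9.74261965e-04  1.50501092e+00
  6.65872313e-04  9.60856579e-01  1.52369302e+00]
scene [201.73164008 199.14027962]
top [361.81586674 180.27725693]
```

View pics/s3.png

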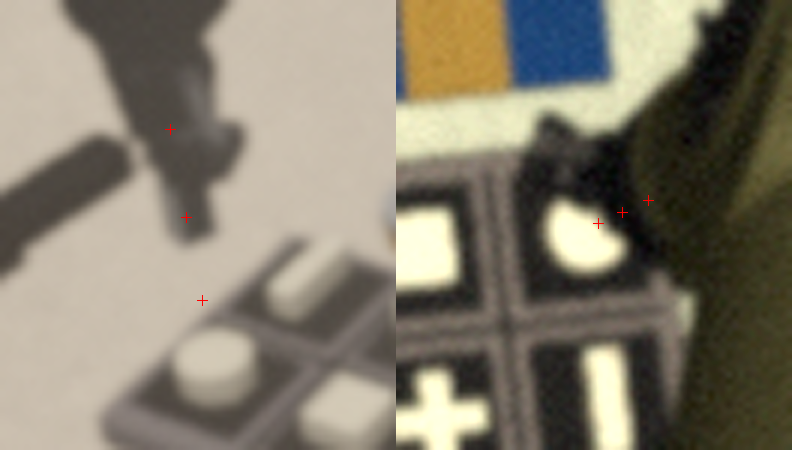

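The tip still appears shifted by the same amount. A wrong tool height or a frame offset would both explain this, so I check whether the robot base projects where it appears.

```bash
python3 - <<'E'
from h import *
for n in("scene","top"):
    d=np.load(n+"0.npz");K,T=d["K"],d["T"]
    print(n,T[:3,:3].round(3).tolist())
    for p in((0,0,0),(0,0,.05),(0,0,.1),(0,0,.2),(.222,.584,.191),(.222,.584,.29),(.0,.1,0),(0,-.1,0)): print(p,w2px(p,K,T).round(1))
a=cv2.imread("pics/top0.png")[325:420,215:330]; b=cv2.imread("pics/scene0.png")[60:180,310:440]; c=cv2.imread("pics/top0.png")[330:390,0:60]
f=lambda x:cv2.resize(x,(380,int(380*x.shape[0]/x.shape[1])),interpolation=cv2.INTER_CUBIC)
o=np.zeros((600,780,3),np.uint8)
A,B=f(a),f(b); C=cv2.resize(c,(230,230))
o[:A.shape[0],:380]=A;o[:B.shape[0],390:770]=B;o[360:590,:230]=C
cv2.imwrite("pics/base.png",cv2.convertScaleAbs(o,alpha=1.5))
E
```

```text
scene [[-0.586, 0.81, -0.015], [0.536, 0.375, -0.756], [-0.607, -0.451, -0.654]]
(0, 0, 0) [371.2 149.4]
(0, 0, 0.05) [372.9 137.5]
(0, 0, 0.1) [374.7 125.1]
(0, 0, 0.2) [378.6  98.5]
(0.222, 0.584, 0.191) [558.7 195. ]
(0.222, 0.584, 0.29) [577.4 160.4]
(0.0, 0.1, 0) [396.5 157.9]
(0, -0.1, 0) [347.4 141.5]
top [[0.021, -1.0, 0.016], [-0.999, -0.021, -0.038], [0.038, -0.015, -0.999]]
(0, 0, 0) [271.5 404.1]
(0, 0, 0.05) [271.5 411.9]
(0, 0, 0.1) [271.4 420.3]
(0, 0, 0.2) [271.3 439.7]
(0.222, 0.584, 0.191) [ 28.6 339.7]
(0.222, 0.584, 0.29) [  2.7 352.2]
(0.0, 0.1, 0) [236.1 403.6]
(0, -0.1, 0) [306.8 404.6]
```

View pics/base.png

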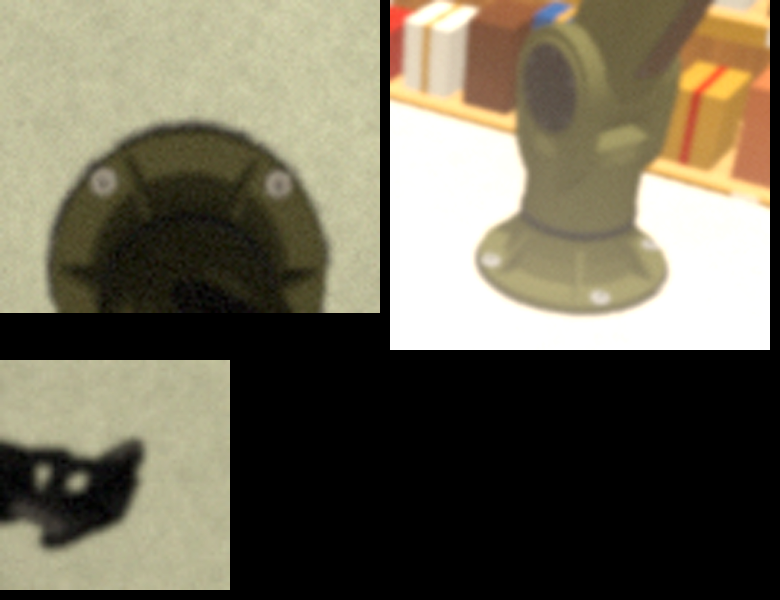

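```bash
python3 - <<'E'
from h import *
i,K,T=grab("top"); d=np.load("scene0.npz");Ks,Ts=d["K"],d["T"]
x,y,w,h=325,130,80,60
x0,y0=201.73-33,199.14-50; tip=(int(x0)+190/6, int(y0)+240/6)
acc=np.mean([grab("top")[0].astype(float) for _ in range(4)],axis=0)
g=(np.clip(acc/255*1.2,0,1)**.45*255).astype(np.uint8)
c=cv2.resize(g[y:y+h,x:x+w],None,fx=10,fy=10,interpolation=cv2.INTER_CUBIC)
for z in(.05,.075,.09,.11,.13):
    p=px2w(*tip,z,Ks,Ts); u=(w2px(p,K,T)-[x,y]+.5)*10; print(z,p.round(3),u.round(0))
    cv2.drawMarker(c,tuple(int(v) for v in u),(0,0,255),0,12,1); cv2.putText(c,str(int(z*1000)),(int(u[0])+6,int(u[1])),0,.4,(0,0,255),1)
u=(w2px(ctrl.state()["eef_pos"],K,T)-[x,y]+.5)*10; cv2.circle(c,tuple(int(v) for v in u),5,(0,255,0),1)
cv2.imwrite("pics/epi.png",c)
E
```

```text
0.05 [ 0.581 -0.298  0.05 ] [588. 710.]
0.075 [ 0.602 -0.271  0.075] [515. 624.]
0.09 [ 0.615 -0.255  0.09 ] [470. 571.]
0.11 [ 0.632 -0.234  0.11 ] [408. 498.]
0.13 [ 0.649 -0.213  0.13 ] [343. 423.]
```

View pics/epi.png

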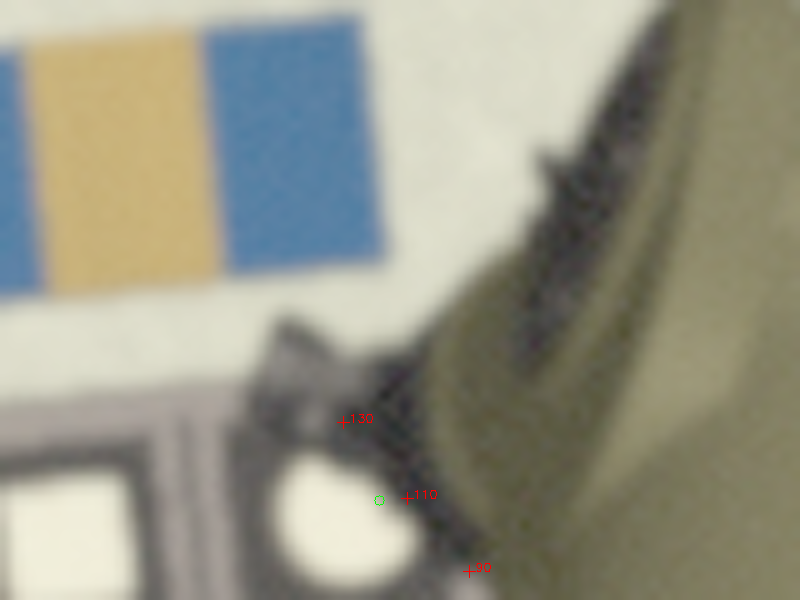

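The tip triangulates to (0.632, -0.234, 0.110). That is the TCP's x and y but about 35 mm higher, so the sideways position is good. I feel for the contact height in steps shorter than the key travel.

Request:
step_arm:
  xyz:
    - [-1,0,12]
    - [-1,0,24]
    - [-1,0,25]
    - [-1,0,26]
  twist:
    - [0,0,0]
    - [0,0,0]
    - [0,0,0]
    - [0,0,0]
  jaw: [0,0,0,0]

```text
clock: 3.6
eef_pos: [0.6354, -0.2338, 0.05]
ee_rot: [[-0.935, 0.355, -0.0], [0.355, 0.935, 0.0], [0.0, -0.0, -1.0]]
contact_force: [1.2, 0.0, 0.3]
grip_width: 0.0001
gripper_force: 0.0
```

Request:
step_arm:
  xyz:
    - [0,0,1.5]
    - [0,0,3]
    - [0,0,4.5]
    - [0,0,4.5]
  twist:
    - [0,0,0]
    - [0,0,0]
    - [0,0,0]
    - [0,0,0]
  jaw: [0,0,0,0]

```text
clock: 4.1
eef_pos: [0.6353, -0.2337, 0.0457]
ee_rot: [[-0.935, 0.355, -0.0], [0.355, 0.935, 0.0], [0.0, -0.0, -1.0]]
contact_force: [-0.1, 0.6, 0.5]
grip_width: -0.0001
gripper_force: 0.0
```

Request:
step_arm:
  xyz:
    - [0,0,1.5]
    - [0,0,3]
    - [0,0,4]
    - [0,0,4]
  twist:
    - [0,0,0]
    - [0,0,0]
    - [0,0,0]
    - [0,0,0]
  jaw: [0,0,0,0]

```text
clock: 4.6
eef_pos: [0.6353, -0.2338, 0.0417]
ee_rot: [[-0.935, 0.355, -0.0], [0.355, 0.935, 0.0], [0.0, -0.0, -1.0]]
contact_force: [-0.5, -0.4, 0.4]
grip_width: 0.0003
gripper_force: 0.0
```

No contact at the nominal height, which fits the pictures: the tip really is higher. I keep feeling downward.

Request:
step_arm:
  xyz:
    - [0,0,3]
    - [0,0,6]
    - [0,0,8]
    - [0,0,8]
  twist:
    - [0,0,0]
    - [0,0,0]
    - [0,0,0]
    - [0,0,0]
  jaw: [0,0,0,0]

```text
clock: 5.1
eef_pos: [0.6353, -0.2337, 0.0335]
ee_rot: [[-0.935, 0.355, -0.0], [0.355, 0.935, 0.0], [0.0, -0.0, -1.0]]
contact_force: [0.9, 0.7, -0.7]
grip_width: 0.0001
gripper_force: 0.0
```

```bash
python3 - <<'E'
from h import *
o=[]
s=ctrl.state();tcp=s["eef_pos"]; print(tcp,s["contact_force"])
for n in("scene","top"):
    i,K,T=grab(n); c0=w2px(tcp,K,T)
    x,y=(c0-[33,50 if n=="scene" else 37]).astype(int)
    c=cv2.resize(i[y:y+75,x:x+66],(396,450),interpolation=cv2.INTER_CUBIC)
    o.append(cv2.convertScaleAbs(c,alpha=1.8 if n=="top" else 1.1))
cv2.imwrite("pics/s4.png",np.hstack(o))
E
```

```text
[ 0.63525761 -0.23365385  0.03348697] [ 0.87269618  0.65050388 -0.71471082]
```

View pics/s4.png

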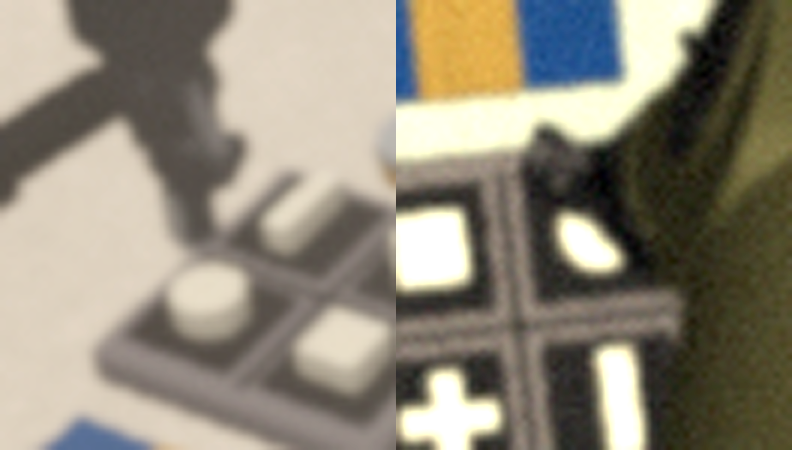

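The tip is about 24 mm above the round key's top and a few mm to the left of its centre in the scene view. I correct sideways and go down in steps.

Request:
step_arm:
  xyz:
    - [2,1,4]
    - [4,2,8]
    - [4,2,12]
    - [4,2,12]
  twist:
    - [0,0,0]
    - [0,0,0]
    - [0,0,0]
    - [0,0,0]
  jaw: [0,0,0,0]

```text
clock: 5.7
eef_pos: [0.6321, -0.2303, 0.0213]
ee_rot: [[-0.935, 0.355, -0.001], [0.355, 0.935, 0.0], [0.001, -0.0, -1.0]]
contact_force: [-0.4, 0.5, 0.4]
grip_width: -0.0003
gripper_force: 0.0
```

Request:
step_arm:
  xyz:
    - [0,0,2]
    - [0,0,4]
    - [0,0,5]
    - [0,0,5]
  twist:
    - [0,0,0]
    - [0,0,0]
    - [0,0,0]
    - [0,0,0]
  jaw: [0,0,0,0]

```text
clock: 6.2
eef_pos: [0.6323, -0.2305, 0.0167]
ee_rot: [[-0.935, 0.355, -0.0], [0.355, 0.935, -0.0], [0.0, -0.0, -1.0]]
contact_force: [-0.9, 0.2, -0.3]
grip_width: -0.0001
gripper_force: 0.0
```

Request:
step_arm:
  xyz:
    - [0,0,1]
    - [0,0,2]
    - [0,0,3]
    - [0,0,4]
    - [0,0,4]
  twist:
    - [0,0,0]
    - [0,0,0]
    - [0,0,0]
    - [0,0,0]
    - [0,0,0]
  jaw: [0,0,0,0,0]

```text
clock: 6.82
eef_pos: [0.6323, -0.2304, 0.0127]
ee_rot: [[-0.935, 0.355, -0.0], [0.355, 0.935, 0.0], [0.0, -0.0, -1.0]]
contact_force: [-0.2, 1.2, -1.0]
grip_width: 0.0001
gripper_force: 0.0
```

Request:
step_arm:
  xyz:
    - [0,0,1]
    - [0,0,2]
    - [0,0,3]
    - [0,0,4]
    - [0,0,4]
  twist:
    - [0,0,0]
    - [0,0,0]
    - [0,0,0]
    - [0,0,0]
    - [0,0,0]
  jaw: [0,0,0,0,0]

```text
clock: 7.45
eef_pos: [0.6323, -0.2304, 0.0087]
ee_rot: [[-0.935, 0.355, -0.0], [0.355, 0.935, 0.0], [0.0, -0.0, -1.0]]
contact_force: [0.5, 0.0, -0.3]
grip_width: -0.0002
gripper_force: 0.0
```

Request:
step_arm:
  xyz:
    - [0,0,1]
    - [0,0,2]
    - [0,0,3]
    - [0,0,4]
    - [0,0,4]
  twist:
    - [0,0,0]
    - [0,0,0]
    - [0,0,0]
    - [0,0,0]
    - [0,0,0]
  jaw: [0,0,0,0,0]

```text
clock: 8.07
eef_pos: [0.6324, -0.2305, 0.005]
ee_rot: [[-0.935, 0.355, 0.0], [0.355, 0.935, -0.0], [-0.0, -0.0, -1.0]]
contact_force: [-1.8, 1.4, 3.4]
grip_width: 0.0001
gripper_force: 1.9
```

Contact: 3.4 N at TCP z ≈ 0.005, so the tip is about 41 mm above the reported TCP. Pressing on by about half the travel.

Request:
step_arm:
  xyz:
    - [0,0,1]
    - [0,0,2]
    - [0,0,3]
    - [0,0,4]
    - [0,0,4]
  twist:
    - [0,0,0]
    - [0,0,0]
    - [0,0,0]
    - [0,0,0]
    - [0,0,0]
  jaw: [0,0,0,0,0]

```text
clock: 8.7
eef_pos: [0.6324, -0.2305, 0.0007]
ee_rot: [[-0.935, 0.355, 0.0], [0.355, 0.935, -0.0], [-0.0, -0.0, -1.0]]
contact_force: [-1.6, 0.7, 4.2]
grip_width: -0.0001
gripper_force: 2.0
```

Request:
step_arm:
  xyz:
    - [0,0,1]
    - [0,0,2]
    - [0,0,3]
    - [0,0,3]
  twist:
    - [0,0,0]
    - [0,0,0]
    - [0,0,0]
    - [0,0,0]
  jaw: [0,0,0,0]

```text
clock: 9.2
eef_pos: [0.6324, -0.2305, -0.0022]
ee_rot: [[-0.935, 0.355, -0.0], [0.355, 0.935, -0.0], [0.0, -0.0, -1.0]]
contact_force: [-1.7, 0.3, 5.4]
grip_width: -0.0
gripper_force: 2.5
```

Request:
step_arm:
  xyz:
    - [0,0,1]
    - [0,0,1.5]
    - [0,0,1.5]
  twist:
    - [0,0,0]
    - [0,0,0]
    - [0,0,0]
  jaw: [0,0,0]

```text
clock: 9.57
eef_pos: [0.6324, -0.2305, -0.0036]
ee_rot: [[-0.935, 0.355, 0.0], [0.355, 0.935, -0.0], [-0.0, -0.0, -1.0]]
contact_force: [-2.2, 1.2, 5.4]
grip_width: -0.0002
gripper_force: 2.9
```

Request:
step_arm:
  xyz:
    - [0,0,-15]
    - [0,0,-35]
    - [0,0,-35]
  twist:
    - [0,0,0]
    - [0,0,0]
    - [0,0,0]
  jaw: [0,0,0]

```text
clock: 9.95
eef_pos: [0.6339, -0.2311, 0.0333]
ee_rot: [[-0.935, 0.355, 0.004], [0.355, 0.935, -0.001], [-0.004, 0.0, -1.0]]
contact_force: [-0.2, -0.6, -0.1]
grip_width: -0.0003
gripper_force: 0.0
```

```bash
python3 - <<'E'
from h import *
s=ctrl.state();tcp=s["eef_pos"]; print(tcp,s["contact_force"])
i,K,T=grab("scene"); i0=cv2.imread("pics/scene0.png"); o=[]
x,y=180,185
for im in(i0,i): o.append(cv2.resize(im[y:y+55,x:x+80],(400,275),interpolation=cv2.INTER_CUBIC))
a=np.hstack(o)
for nm in("top",):
    j,K,T=grab(nm); c=w2px([.6,-.2,.05],K,T).astype(int); b=cv2.resize(j[c[1]-34:c[1]+34,c[0]-85:c[0]+85],(800,320),interpolation=cv2.INTER_CUBIC)
cv2.imwrite("pics/s5.png",np.vstack([a,cv2.convertScaleAbs(b,alpha=1.6)]))
E
```

```text
[ 0.63388582 -0.2310543   0.03326942] [-0.23849761 -0.56149081 -0.07156617]
```

View pics/s5.png

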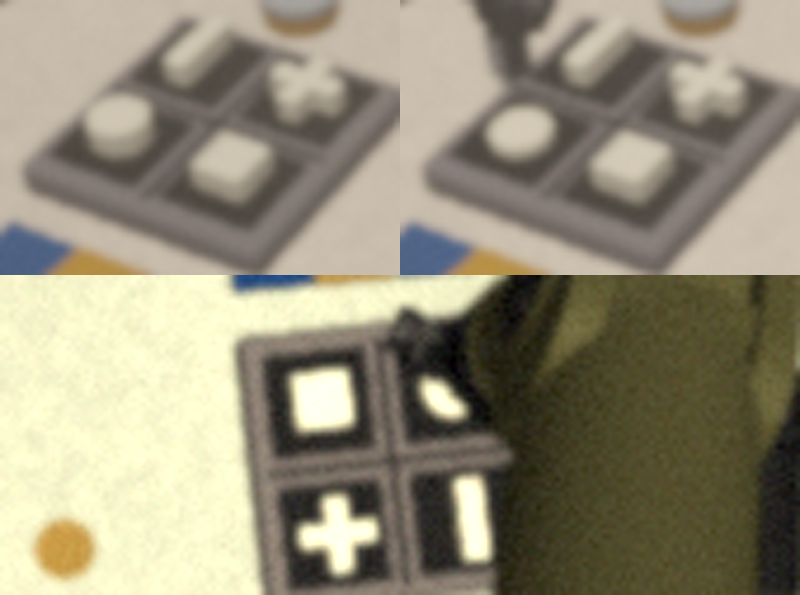

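The scene view shows the round key clearly down at (520,130), with bar, square and cross still up. The method works. Next, the bar.

Request:
step_arm:
  xyz:
    - [34,-19,0]
    - [68.5,-38.5,0]
    - [68.5,-38.5,0]
    - [68.5,-38.5,8]
    - [68.5,-38.5,16]
    - [68.5,-38.5,20]
    - [68.5,-38.5,20]
  twist:
    - [0,0,0]
    - [0,0,0]
    - [0,0,0]
    - [0,0,0]
    - [0,0,0]
    - [0,0,0]
    - [0,0,0]
  jaw: [0,0,0,0,0,0,0]

```text
clock: 10.92
eef_pos: [0.5547, -0.2417, 0.0105]
ee_rot: [[-0.935, 0.354, -0.001], [0.354, 0.935, 0.001], [0.001, 0.0, -1.0]]
contact_force: [-0.0, 0.4, 0.8]
grip_width: 0.0
gripper_force: 0.0
```

Request:
step_arm:
  xyz:
    - [0,0,1]
    - [0,0,2]
    - [0,0,3]
    - [0,0,4]
    - [0,0,5]
    - [0,0,6]
    - [0,0,7]
    - [0,0,7]
  twist:
    - [0,0,0]
    - [0,0,0]
    - [0,0,0]
    - [0,0,0]
    - [0,0,0]
    - [0,0,0]
    - [0,0,0]
    - [0,0,0]
  jaw: [0,0,0,0,0,0,0,0]

```text
clock: 11.92
eef_pos: [0.5547, -0.2422, 0.0044]
ee_rot: [[-0.935, 0.355, 0.0], [0.355, 0.935, -0.0], [-0.0, -0.0, -1.0]]
contact_force: [-0.2, 0.5, 3.5]
grip_width: 0.0002
gripper_force: 1.9
```

Contact at the same height. Pressing on the same 8 mm.

Request:
step_arm:
  xyz:
    - [0,0,1]
    - [0,0,2]
    - [0,0,3]
    - [0,0,4]
    - [0,0,5]
    - [0,0,6]
    - [0,0,7]
    - [0,0,7.5]
    - [0,0,7.5]
  twist:
    - [0,0,0]
    - [0,0,0]
    - [0,0,0]
    - [0,0,0]
    - [0,0,0]
    - [0,0,0]
    - [0,0,0]
    - [0,0,0]
    - [0,0,0]
  jaw: [0,0,0,0,0,0,0,0,0]

```text
clock: 13.05
eef_pos: [0.5547, -0.2422, -0.0031]
ee_rot: [[-0.935, 0.355, 0.0], [0.355, 0.935, -0.0], [-0.0, -0.0, -1.0]]
contact_force: [-0.6, 1.2, 5.8]
grip_width: -0.0002
gripper_force: 2.8
```

Request:
step_arm:
  xyz:
    - [0,0,-15]
    - [0,0,-45]
    - [-10,36,-45]
    - [-21,72,-45]
    - [-31.5,109,-45]
    - [-31.5,109,-45]
    - [-31.5,109,-35]
    - [-31.5,109,-25]
    - [-31.5,109,-14]
    - [-31.5,109,-14]
  twist:
    - [0,0,0]
    - [0,0,0]
    - [0,0,0]
    - [0,0,0]
    - [0,0,0]
    - [0,0,0]
    - [0,0,0]
    - [0,0,0]
    - [0,0,0]
    - [0,0,0]
  jaw: [0,0,0,0,0,0,0,0,0,0]

```text
clock: 14.3
eef_pos: [0.6216, -0.1518, 0.0093]
ee_rot: [[-0.935, 0.356, -0.003], [0.356, 0.935, 0.0], [0.003, -0.001, -1.0]]
contact_force: [-0.0, 0.1, 1.0]
grip_width: 0.0
gripper_force: 0.0
```

```bash
python3 - <<'E'
from h import *
i,K,T=grab("scene"); i0=cv2.imread("pics/scene0.png")
# blob of bright key tops before/after: bar patch and cross patch mean differences
for nm,p in dict(r=(.6344,-.2319),b=(.5553,-.2426),c=(.5444,-.163)).items():
    u,v=w2px([*p,.046],K,T).astype(int); a=[]
    for im in(i0,i):
        g=cv2.cvtColor(im,cv2.COLOR_BGR2GRAY)[v-12:v+16,u-11:u+11]
        m=g>130; ys,xs=np.nonzero(m); a.append((m.sum(),xs.mean().round(2),ys.mean().round(2)))
    print(nm,a)
E
```

```text
r [(np.int64(318), np.float64(8.71), np.float64(9.23)), (np.int64(301), np.float64(8.59), np.float64(9.6))]
b [(np.int64(368), np.float64(9.8), np.float64(8.55)), (np.int64(105), np.float64(3.33), np.float64(11.6))]
c [(np.int64(321), np.float64(11.51), np.float64(10.1)), (np.int64(291), np.float64(12.87), np.float64(10.5))]
```

Request:
step_arm:
  xyz:
    - [0,0,1]
    - [0,0,2]
    - [0,0,3]
    - [0,0,4]
    - [0,0,5]
    - [0,0,6]
    - [0,0,6]
  twist:
    - [0,0,0]
    - [0,0,0]
    - [0,0,0]
    - [0,0,0]
    - [0,0,0]
    - [0,0,0]
    - [0,0,0]
  jaw: [0,0,0,0,0,0,0]

```text
clock: 15.22
eef_pos: [0.6229, -0.1514, 0.005]
ee_rot: [[-0.935, 0.355, 0.0], [0.355, 0.935, -0.0], [-0.0, 0.0, -1.0]]
contact_force: [-1.4, 1.4, 3.9]
grip_width: -0.0001
gripper_force: 1.9
```

Request:
step_arm:
  xyz:
    - [0,0,1]
    - [0,0,2]
    - [0,0,3]
    - [0,0,4]
    - [0,0,5]
    - [0,0,6]
    - [0,0,7]
    - [0,0,7.5]
    - [0,0,7.5]
  twist:
    - [0,0,0]
    - [0,0,0]
    - [0,0,0]
    - [0,0,0]
    - [0,0,0]
    - [0,0,0]
    - [0,0,0]
    - [0,0,0]
    - [0,0,0]
  jaw: [0,0,0,0,0,0,0,0,0]

```text
clock: 16.35
eef_pos: [0.6229, -0.1514, -0.0026]
ee_rot: [[-0.935, 0.355, 0.0], [0.355, 0.935, -0.0], [-0.0, -0.0, -1.0]]
contact_force: [-1.4, 1.3, 5.2]
grip_width: 0.0001
gripper_force: 2.7
```

Request:
step_arm:
  xyz:
    - [0,0,-30]
    - [0,0,-90]
    - [26,53,-90]
    - [52,105,-90]
    - [78,158,-90]
    - [105,211,-90]
    - [131,264,-90]
    - [157,316,-90]
    - [157,316,-90]
    - [157,316,-90]
  twist:
    - [0,0,0]
    - [0,0,0]
    - [0,0,0]
    - [0,0,0]
    - [0,0,0]
    - [0,0,0]
    - [0,0,0]
    - [0,0,0]
    - [0,0,0]
    - [0,0,0]
  jaw: [0,0,0,0,0,0,0,0,0,0]

```text
clock: 17.6
eef_pos: [0.5881, 0.1992, 0.0867]
ee_rot: [[-0.935, 0.354, -0.0], [0.354, 0.935, -0.001], [0.0, -0.001, -1.0]]
contact_force: [0.5, -0.1, -0.8]
grip_width: -0.0002
gripper_force: 0.0
```

```bash
python3 - <<'E'
from h import *
i,K,T=grab("scene"); i0=cv2.imread("pics/scene0.png")
g0,g=[cv2.cvtColor(m,cv2.COLOR_BGR2GRAY) for m in(i0,i)]
for nm,p in dict(r=(.6344,-.2319),b=(.5553,-.2426),s=(.6236,-.1525),c=(.5444,-.163)).items():
    u,v=w2px([*p,.046],K,T).astype(int)
    t=g0[v-9:v+7,u-11:u+12]; R=g[v-15:v+20,u-17:u+18]; m=cv2.matchTemplate(R,t,cv2.TM_CCOEFF_NORMED); _,s,_,l=cv2.minMaxLoc(m)
    a=[int((q[v-12:v+16,u-11:u+11]>130).sum()) for q in(g0,g)]
    print(nm,"shift",l[0]-6,l[1]-6,round(s,2),"absdiff",cv2.absdiff(g,g0)[v-9:v+12,u-11:u+12].mean().round(1),a, "expected 8mm:",(w2px([*p,.038],K,T)-w2px([*p,.046],K,T)).round(1))
print(ctrl.state()["eef_pos"])
E
```

```text
r shift 0 2 0.92 absdiff 14.0 [318, 299] expected 8mm: [0.4 2.1]
b shift 1 1 0.94 absdiff 12.0 [368, 359] expected 8mm: [0.3 2.1]
s shift 0 2 0.96 absdiff 14.2 [159, 135] expected 8mm: [0.3 2.1]
c shift 0 0 1.0 absdiff 4.2 [321, 331] expected 8mm: [0.2 2.1]
[0.58840236 0.19805859 0.08684281]
```

All three keys are down and the cross is unchanged. Now down over the bell.

Request:
step_arm:
  xyz:
    - [0,0,20]
    - [0,0,40]
    - [0,0,55]
    - [0,0,61]
    - [0,0,61]
  twist:
    - [0,0,0]
    - [0,0,0]
    - [0,0,0]
    - [0,0,0]
    - [0,0,0]
  jaw: [0,0,0,0,0]

```text
clock: 18.27
eef_pos: [0.5883, 0.1992, 0.0261]
ee_rot: [[-0.935, 0.356, -0.0], [0.356, 0.935, -0.0], [0.0, -0.0, -1.0]]
contact_force: [-0.8, 0.3, -0.1]
grip_width: 0.0003
gripper_force: 0.0
```

Request:
step_arm:
  xyz:
    - [0,0,1]
    - [0,0,2]
    - [0,0,3]
    - [0,0,4]
    - [0,0,5]
    - [0,0,6]
    - [0,0,6]
  twist:
    - [0,0,0]
    - [0,0,0]
    - [0,0,0]
    - [0,0,0]
    - [0,0,0]
    - [0,0,0]
    - [0,0,0]
  jaw: [0,0,0,0,0,0,0]

```text
clock: 19.15
eef_pos: [0.5882, 0.1998, 0.0204]
ee_rot: [[-0.935, 0.355, 0.0], [0.355, 0.935, 0.0], [-0.0, 0.0, -1.0]]
contact_force: [-0.7, 0.0, 2.5]
grip_width: -0.0001
gripper_force: 1.3
```

Request:
step_arm:
  xyz:
    - [0,0,1]
    - [0,0,2]
    - [0,0,3]
    - [0,0,4]
    - [0,0,5]
    - [0,0,5]
  twist:
    - [0,0,0]
    - [0,0,0]
    - [0,0,0]
    - [0,0,0]
    - [0,0,0]
    - [0,0,0]
  jaw: [0,0,0,0,0,0]

```text
clock: 19.9
eef_pos: [0.5882, 0.1998, 0.0156]
ee_rot: [[-0.935, 0.355, 0.0], [0.355, 0.935, 0.0], [-0.0, 0.0, -1.0]]
contact_force: [-2.6, 0.2, 8.1]
grip_width: 0.0002
gripper_force: 3.7
```

8.1 N means the plunger is about 5 mm down, so the bell has sounded. Retracting.

Request:
step_arm:
  xyz:
    - [0,0,-5]
    - [0,0,-15]
    - [0,0,-50]
    - [0,0,-100]
    - [0,0,-120]
    - [0,0,-120]
    - [0,0,-120]
  twist:
    - [0,0,0]
    - [0,0,0]
    - [0,0,0]
    - [0,0,0]
    - [0,0,0]
    - [0,0,0]
    - [0,0,0]
  jaw: [0,0,0,0,0,0,0]

```text
clock: 20.78
eef_pos: [0.5875, 0.1995, 0.1342]
ee_rot: [[-0.935, 0.355, -0.002], [0.355, 0.935, -0.001], [0.001, -0.001, -1.0]]
contact_force: [0.1, -0.5, 0.2]
grip_width: 0.0001
gripper_force: 0.0
```

```bash
python3 - <<'E'
from h import *
s=ctrl.state(); print(s["eef_pos"],s["contact_force"]); print(ctrl.close_job())
E
```

```text
[0.58751932 0.19949739 0.13422765] [ 0.12403739 -0.49627938  0.15405123]
the job is handed in; nothing more can be done
None
```

I pressed the round, bar and square keys in order, left the cross up, tapped the bell once at about 8 N, and handed the job in at about 21 s; no verdict came back, and I took no picture of the bell after the tap.

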